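# Set the red warming box's vent slide to half open

## Robot

A 6-joint arm with a two-finger parallel gripper is mounted at the origin on the work surface. World frame = base frame: x ahead of the robot, y to its left, z up, the work surface at z = 0. Lengths are in m, angles in degrees, forces in N, time in s.
With the tool pointing down it reaches from about 0.25 to 0.725 m from the base axis. Payload 9.7 kg.
Tool frame: the origin (TCP) lies at the very end of the fingers, on their centre line; the grasp point (between the pads) lies 19 mm behind it (bot.grip_point_offset is the z of the grasp point in the tool frame, in m); z points along the fingers, x is the direction in which the jaws open and shut, and the axes are right-handed (so a half turn about z gives the same grasp; the last joint's range is limited). The gripper opens to 85 mm and grips with 20 to 120 N. Pads are 22 mm wide; open, the fingers measure 114 mm over their backs; the gripper's body (76 mm by 85 mm) begins 54 mm behind the grasp point. The pads swing forward as they close: fully open they stand 13 mm farther back than shut.
Start: joints at [0, 4.979, 10.078, 95.1, 0, 90], TCP at [0.55, -0, 0.231] pointing down, gripper open.
Joint ranges: [-179.16, 179.16], [-48.56, 103.87], [-65.8, 70.77], [-126.05, 130.52], [-82.76, 87.17], [-180, 180]. Speed limits (degrees/s): [127.2, 127.2, 147.25, 180, 180, 180].

## Interface

Orientations are given as [roll, pitch, yaw] about the fixed x, y, z axes, in that order (R = Rz(yaw) Ry(pitch) Rx(roll)).
In Python, from workcell import get_obs, viewer, job_done, bot gives the robot as it stands.
- The arm moves only by the shell command python3 -m handwheel 'ROWS' [FORCE]. ROWS is JSON, a list of rows, each a list of 5 numbers: the closure, from 0 (fully open) to 1 (shut), then the shift along the world's x, y, z in m, then the turn about the world's z in degrees. A call has 1 to 5 rows; each row is the pose to reach, as a shift and turn from the pose measured when the call began; what a row does not reach only later rows make up. A row lasts 1/10 s, in which the tool goes at most 50 mm and 8.59 degrees, less where a joint would pass 70% of its speed; a pose out of reach is approached as far as the arm can. A call with a gripper value outside its range is refused whole. The fingers move at their own pace and stop on an object; FORCE is the grip in N (left out, the last holds). Time passes only in rows, so rows that repeat a pose let the fingers close. It gives the time, the measured TCP pose, the force and the opening at its end, in the units of the state.
- get_obs(): the state, without advancing time (a new reading comes with each control period).
- viewer.camera(name): name is "scene" or "side" or "wrist"; returns a dict with "color" (384x512x3 uint8, blue, green, red), "K" (3x3 intrinsics, pixels), "origin" and "orientation" of the camera in the world. Camera axes: x right, y down, z forward; pixel columns grow to the right and rows downward; lengths in m; the calibration is good to about 2 mm. A picture is of the moment at which its call begins. There is no depth.
- job_done(): hands the job in, once; it reports no verdict.
The state is a dict: "time": time; "q": joint angles; "qd": joint speeds; "joint_efforts": joint torques, N m; "ee_pos": TCP position; "tcp_rot": TCP orientation; "wrist_force": force on the tool from outside, world axes, zero at the start; "torque": the same for the moment, N m; "opening": finger opening in m.
Only numpy, scipy, OpenCV 4.12 (cv2) and the standard library are available. Lean on these libraries where they do the work, as an engineer would, in place of code of your own. Each camera call takes 0.05 s, during which the arm holds its last target.

## Task

Two warming boxes stand on the consulting-room desk, one red and one white. Open the vent of the red one half-way: push its yellow plate, away from you along the rails, until the sprung slide stops at the far end, then back off so that the slide springs back and stays latched half-way against its brass stop pin, and finish clear of it. Leave the white box's slide and the cone, jar and cup as they are.

Things in the scene. Friction and masses are not known exactly. Their poses are not given: they have to be found in the camera images.
- red_warmer: the red warming box, fixed to the desk, 270 (x) x 140 (y) x 70 mm high. Origin: centre of its underside. x axis: level, the way its slide is pushed in (roughly away from the robot); z up. On its flat top a 60 mm wide steel slide runs along x between rails that stand 8 mm above the top.
- red_push (a point): centre of the near upright face of the red box's yellow push plate (90 mm wide, 30 mm tall, from 80 to 110 mm above the desk). The face looks along the box's -x; push it along +x. It moves with the slide: with the slide out it lies at x = -85 mm, y = 0 in the box's frame, 95 mm above the desk. 50 mm of free flat box top lie before the face; behind it the plate slopes down.
- red_slide (a joint): travel of the red box's slide in m: 0 = out (vent shut, the start), 0.070 = fully in, at the end stop; latched half-way about 0.035. Spring: 3.2 N at 0, 8.8 N at 0.070; damping 22 N per m/s, back within 1 s. Once it is pushed past 0.035 the stop pin drops behind a rib on it and blocks its return there; short of that it goes all the way out again.
- red_pin (a joint): drop of the red box's brass stop pin in m: 0 = up, riding on the slide's rib (the start), 0.010 = dropped, slide latched. A spring pushes it down; it drops by itself.
- red_knob (a point): top centre of the 20 mm brass knob of the red box's stop pin, 130 mm above the desk when up, 120 mm when dropped. It sits on a dark bridge over the slide, centred at x = +45 mm in the box's frame (30 mm along x, 104 mm across, top 106 mm above the desk).
- white_warmer: the white warming box, fixed to the desk, 270 (x) x 140 (y) x 70 mm high. Origin: centre of its underside. x axis: level, the way its slide is pushed in (roughly away from the robot); z up. On its flat top a 60 mm wide steel slide runs along x between rails that stand 8 mm above the top. To be left alone.
- white_slide (a joint): travel of the white box's slide in m, 0 = out (the start), must stay out
- cone: loose bystander: upright wooden cone, 120 mm high, 48 mm across at the foot; origin at the centre of its underside
- jar: loose bystander: white ceramic jar with wooden lid, 60 mm across, 75 mm high; origin at the centre of its underside
- cup: loose bystander: blue ceramic cup, 70 mm across, 60 mm high; origin at the centre of its underside

How it is judged:
By the outcome, as a careful person would: the job done as asked, in the order asked, and still so for the second after the job is handed in, with the robot touching nothing.
It also fails if it takes over 32 s, if anything falls off the work surface, if the arm or the gripper's body presses on something with over 40 N, if the wrist force passes 120 N, or if a joint passes its speed limit or range.

## Working session

There is one attempt and no reset: what is moved stays moved. The work goes in short steps, Python scripts to look and compute and a shell command to move; the robot and the scene stay as the last step left them, time stands still between calls to the robot, and variables do not carry over. Pictures are saved under pics/ and viewed, and the job is handed in when it is done.

```bash
mkdir -p pics; ls; python3 - <<'E'
from workcell import get_obs, viewer
import cv2, numpy as np
print(get_obs())
for n in ("scene","side","wrist"):
    c=viewer.camera(n); cv2.imwrite(f"pics/{n}0.png",c["color"])
    print(n,np.round(c["K"],1).tolist(),np.round(c["origin"],4),c["orientation"])
E
```

```text
pics
{'time': 0.0, 'q': array([-7.65432045e-04,  5.01033243e+00,  1.00338972e+01,  9.51014394e+01,
       -1.25843920e-03,  9.00019061e+01]), 'qd': array([ 0.09144263, -0.02996083,  0.03220329, -0.11325479,  0.06283303,
        0.02455199]), 'joint_efforts': array([ 7.68234549e-04, -5.20392072e+01,  4.64802504e+01,  1.63646933e-02,
        2.23589603e-05, -6.77332673e-05]), 'ee_pos': array([ 5.49752162e-01, -1.36040229e-05,  2.30585469e-01]), 'tcp_rot': array([ 1.79998739e+02,  7.78745851e-02, -2.67152805e-03]), 'wrist_force': array([-0.47912871,  0.2135888 ,  0.05252981]), 'torque': array([ 0.04274495, -0.0199787 ,  0.00155856]), 'opening': 0.08542323770567592}
scene [[385.3, 0.0, 257.1], [0.0, 385.3, 193.4], [0.0, 0.0, 1.0]] [ 1.3566 -0.4916  0.8436] [-131.65633892    0.96273359   62.26762203]
side [[488.8, 0.0, 259.3], [0.0, 488.8, 195.3], [0.0, 0.0, 1.0]] [ 0.3775 -1.0458  1.1265] [-136.83234406   -0.92220257  -15.038627  ]
wrist [[322.8, 0.0, 251.7], [0.0, 322.8, 195.3], [0.0, 0.0, 1.0]] [0.551  0.0724 0.3734] [1.63566069e+02 7.00161286e-02 5.15678522e-02]
```

View pics/scene0.png

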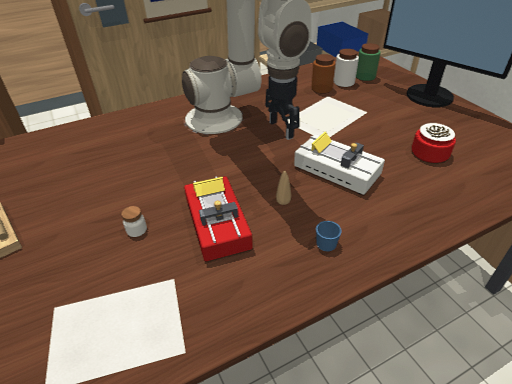

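View pics/side0.png

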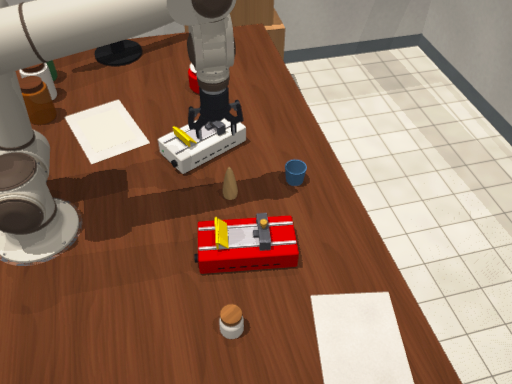

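View pics/wrist0.png

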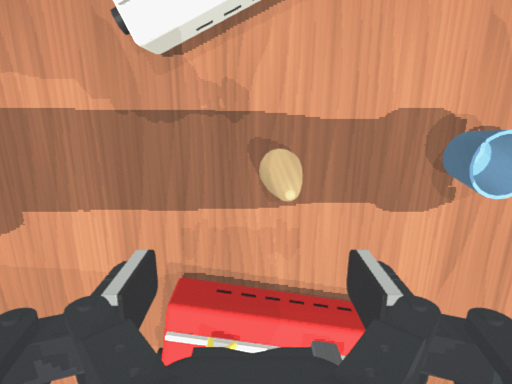

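The red box is around scene (218,215) / side (247,243), with its yellow plate at scene (209,187) / side (222,233). The cone stands between the boxes, at side (230,183), and the gripper hangs above it.

```bash
cat > h.py <<'E'
import cv2, numpy as np
from scipy.spatial.transform import Rotation as R
def ray(c,p):
    d=np.linalg.inv(c["K"])@np.array([p[0],p[1],1.]); return np.array(c["origin"]),R.from_euler("xyz",c["orientation"],degrees=True).apply(d)
def onz(c,p,z):
    o,d=ray(c,p); return o+d*(z-o[2])/d[2]
def tri(c1,p1,c2,p2):
    o1,d1=ray(c1,p1);o2,d2=ray(c2,p2)
    s=np.linalg.lstsq(np.stack([d1,-d2],1),o2-o1,rcond=None)[0]
    a=o1+s[0]*d1;b=o2+s[1]*d2; return (a+b)/2,np.linalg.norm(a-b)
def proj(c,P):
    q=R.from_euler("xyz",c["orientation"],degrees=True).inv().apply(np.array(P)-c["origin"]); u=c["K"]@q; return u[:2]/u[2]
E
python3 - <<'E'
from workcell import viewer
import cv2, numpy as np
S=viewer.camera("scene");D=viewer.camera("side")
np.save("S.npy",S,allow_pickle=True);np.save("D.npy",D,allow_pickle=True)
def crop(c,x,y,w,h,k): return cv2.resize(c["color"][y:y+h,x:x+w],None,fx=k,fy=k,interpolation=cv2.INTER_NEAREST)
cv2.imwrite("pics/sc.png",crop(S,175,170,85,95,6)); cv2.imwrite("pics/dc.png",crop(D,185,205,120,75,6))
E
```

```text
(no output)
```

View pics/sc.png

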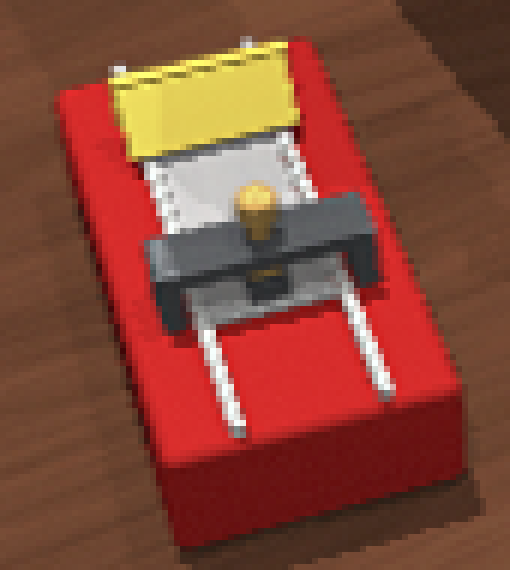

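View pics/dc.png

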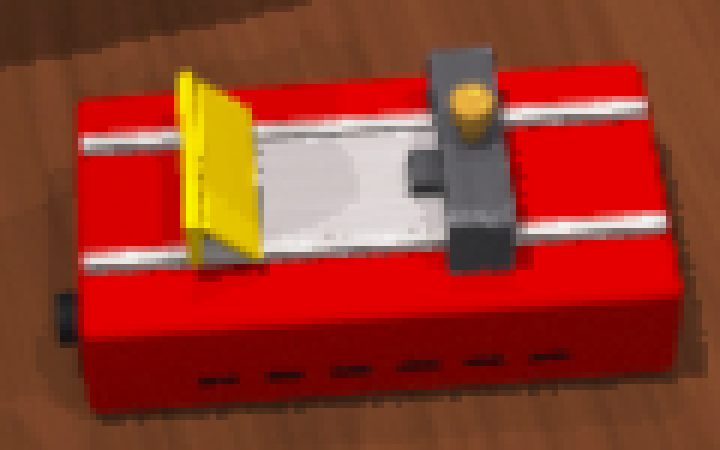

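```bash
python3 - <<'E'
from h import *
S=np.load("S.npy",allow_pickle=True).item();D=np.load("D.npy",allow_pickle=True).item()
f=lambda p,o:((p[0]+.5)/6-.5+o[0],(p[1]+.5)/6-.5+o[1])
s=lambda *p:f(p,(175,170)); d=lambda *p:f(p,(185,205))
for n,a,b in [("knobtop",s(257,192),d(473,96)),("plate top +y",s(291,42),d(182,70)),
  ("far +y corner",s(463,388),d(638,66)),("far -y corner",s(166,466),d(683,292)),("near -y",s(58,94),d(79,340)),("near +y",s(312,40),d(79,101)),
  ("rail far +y",s(389,392),d(648,104)),("rail far -y",s(238,431),d(666,221)),
  ("bridge top far +y",s(381,235),d(494,50)),("bridge top far -y",s(163,284),d(513,224))]:
    P,e=tri(S,a,D,b); print(n,np.round(P*1000,1),"gap",round(e*1000,1))
for c,n,pts in [(S,"S",[s(463,388),s(166,466),s(58,94),s(312,40)]),(D,"D",[d(638,66),d(683,292),d(79,340),d(79,101)])]:
    Q=np.array([onz(c,p,.07)[:2] for p in pts]); m=Q.mean(0)
    ax=(Q[0]+Q[1]-Q[2]-Q[3])/2; w=(Q[0]+Q[3]-Q[1]-Q[2])/2
    print(n,"ctr",m,"len",np.hypot(*ax),"wid",np.hypot(*w),"yaw",np.degrees(np.arctan2(ax[1],ax[0])), "yaw_w",np.degrees(np.arctan2(-w[0],w[1])))
E
```

```text
knobtop [ 621.6 -240.8  132.7] gap 0.8
plate top +y [ 502.7 -173.3  108.7] gap 1.3
far +y corner [ 719.  -188.2   67.1] gap 2.1
far -y corner [ 697.9 -322.6   68.5] gap 0.1
near -y [ 433.  -278.6   65.5] gap 1.4
near +y [ 457.2 -144.2   66.3] gap 1.0
rail far +y [ 713.2 -221.3   77.5] gap 0.2
rail far -y [ 700.6 -288.7   76.1] gap 0.8
bridge top far +y [ 645.6 -191.9  103. ] gap 1.5
bridge top far -y [ 626.5 -291.9  102.8] gap 0.7
S ctr [ 0.57962477 -0.23395906] len 0.26422411962892944 wid 0.13617534604245102 yaw -9.449167266056135 yaw_w -9.442055964846885
D ctr [ 0.57637431 -0.23651381] len 0.26625965786220485 wid 0.13509894147630594 yaw -9.17538548568044 yaw_w -9.537905820401308
```

Two views agree. The knob height is 133 mm against the given 130, and the box top is 67 mm against 70. The face is 265×136 mm (270×140 given), yaw is about -9.5° and the centre about (0.577, -0.234). The knob is also where it should be at x=+45. That puts the push face at (0.493, -0.220) with push direction (0.986, -0.164). I'll go above the free strip with the fingers shut.

```bash
python3 -m handwheel '[[0.5,-0.02,-0.043,0,-2],[1,-0.04,-0.086,0,-4],[1,-0.06,-0.129,0,-6],[1,-0.075,-0.172,0,-8],[1,-0.086,-0.215,0,-9.5]]' 40
python3 -m handwheel '[[1,0,0,0,0],[1,0,0,0,0],[1,0,0,0,0]]'
python3 - <<'E'
from workcell import get_obs, viewer
import cv2, numpy as np
o=get_obs();print(o["time"],o["q"].round(1),o["ee_pos"].round(4),o["tcp_rot"].round(2),o["opening"])
for n in ("scene","side"):
    c=viewer.camera(n); cv2.imwrite(f"pics/{n}1.png",cv2.resize(c["color"][120:290,140:320],None,fx=3,fy=3))
E
```

```text
time: 0.75
ee_pos: [0.4627, -0.2165, 0.2312]
tcp_rot: [180.0, 0.0, -9.6]
wrist_force: [1.9, 0.3, -0.5]
opening: 0.0118
time: 1.05
ee_pos: [0.4629, -0.2159, 0.2312]
tcp_rot: [-180.0, 0.0, -9.5]
wrist_force: [0.4, -0.0, 0.5]
opening: -0.0
1.05 [-25.   -0.4   4.5  94.9   0.   74.5] [ 0.4629 -0.2159  0.2312] [-1.7999e+02  1.0000e-02 -9.5400e+00] -2.4516797819431885e-05
```

View pics/side1.png

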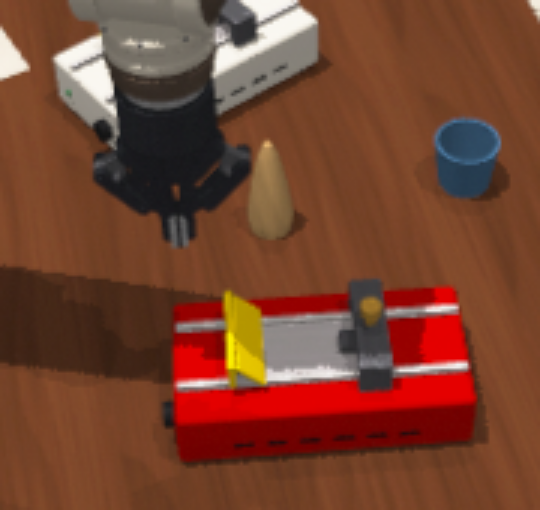

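View pics/scene1.png

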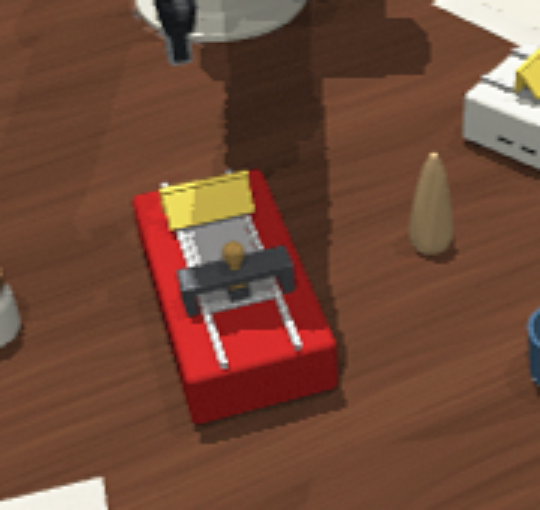

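The jaws' knuckles stick out about 60 mm each way along the jaw axis, at around knob height. I'll turn the tool 90° so they lie across the box, well away from the knob. The last joint then goes to about -15°, which is in range.

```bash
python3 -m handwheel '[[1,0,0,0,8.5],[1,0,0,0,17],[1,0,0,0,25.5],[1,0,0,0,34],[1,0,0,0,42.5]]'
python3 -m handwheel '[[1,0,0,0,8.5],[1,0,0,0,17],[1,0,0,0,25.5],[1,0,0,0,34],[1,0,0,0,42.5]]'
python3 -m handwheel '[[1,0,0,-0.02,5],[1,0,0,-0.05,5],[1,0,0,-0.08,5],[1,0,0,-0.09,5],[1,0,0,-0.09,5]]'
```

```text
time: 1.65
ee_pos: [0.4636, -0.2143, 0.2313]
tcp_rot: [-180.0, 0.0, 33.5]
wrist_force: [-0.7, -0.9, 0.2]
opening: 0.0001
time: 2.15
ee_pos: [0.4641, -0.2131, 0.2313]
tcp_rot: [-180.0, -0.0, 76.5]
wrist_force: [0.5, -0.2, 0.4]
opening: -0.0002
time: 2.65
ee_pos: [0.4637, -0.2121, 0.1402]
tcp_rot: [-179.9, -0.0, 81.6]
wrist_force: [1.1, -0.6, 0.5]
opening: -0.0
```

```bash
python3 - <<'E'
from workcell import get_obs, viewer
import cv2, numpy as np
from h import *
o=get_obs()
for n in ("scene","side"):
    c=viewer.camera(n); im=cv2.resize(c["color"][120:290,140:320],None,fx=3,fy=3)
    p=((proj(c,o["ee_pos"])-[140,120])+.5)*3; cv2.circle(im,(int(p[0]),int(p[1])),3,(0,255,0),1); cv2.imwrite(f"pics/{n}2.png",im)
cv2.imwrite("pics/wrist2.png",viewer.camera("wrist")["color"])
E
```

```text
(no output)
```

View pics/side2.png

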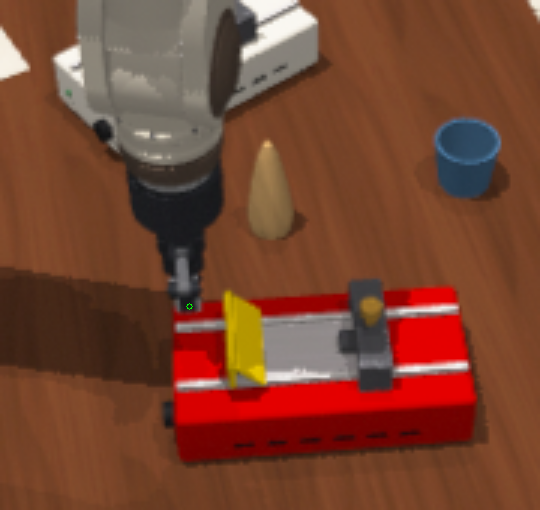

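View pics/wrist2.png

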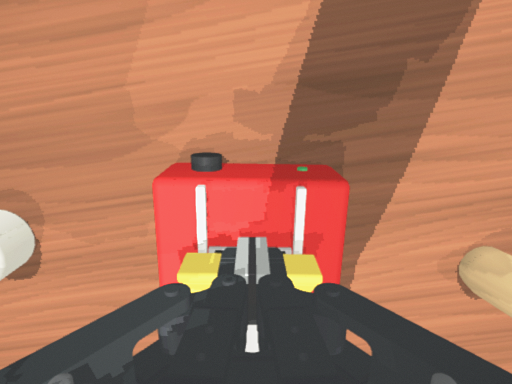

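The side view shows the shut fingertips (189,305) above the free strip, short of the plate. In the wrist view they are centred on the plate and between the rails (mid-column about 251). Now I descend to z ≈ 0.09.

```bash
python3 -m handwheel '[[1,0,-0.001,-0.02,-1],[1,0,-0.002,-0.04,-1],[1,0,-0.002,-0.05,-1],[1,0,-0.002,-0.05,-1]]'
python3 - <<'E'
from workcell import get_obs, viewer
import cv2, numpy as np
for n in ("scene","side"):
    c=viewer.camera(n); im=cv2.resize(c["color"][150:280,150:310],None,fx=4,fy=4)
    cv2.imwrite(f"pics/{n}3.png",im)
E
```

```text
time: 3.2
ee_pos: [0.4647, -0.215, 0.0927]
tcp_rot: [179.9, 0.0, 80.5]
wrist_force: [0.1, 0.5, 0.8]
opening: 0.0003
```

View pics/side3.png

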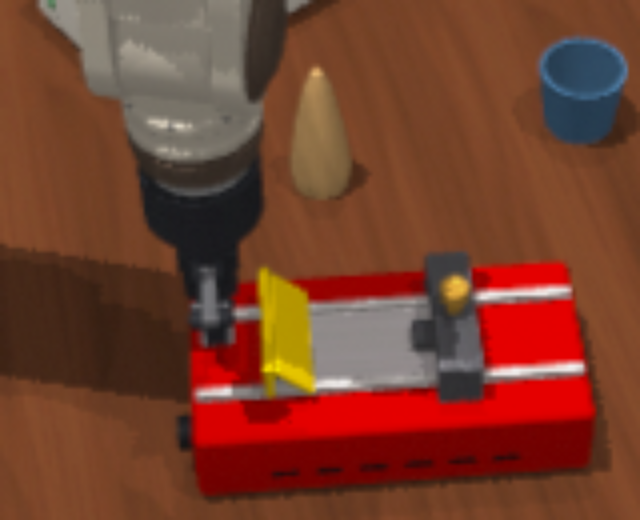

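```bash
python3 -m handwheel '[[1,0.01,-0.0016,-0.001,0],[1,0.02,-0.0033,-0.002,0],[1,0.03,-0.005,-0.002,0],[1,0.04,-0.0066,-0.002,0],[1,0.05,-0.0083,-0.002,0]]'
python3 - <<'E'
from workcell import get_obs, viewer
import cv2, numpy as np
for n in ("scene","side"):
    c=viewer.camera(n); im=cv2.resize(c["color"][150:280,150:310],None,fx=4,fy=4)
    cv2.imwrite(f"pics/{n}4.png",im)
E
```

```text
time: 3.8
ee_pos: [0.5154, -0.2236, 0.0927]
tcp_rot: [179.9, 0.1, 80.5]
wrist_force: [-9.1, 1.6, 7.7]
opening: -0.0
```

View pics/side4.png

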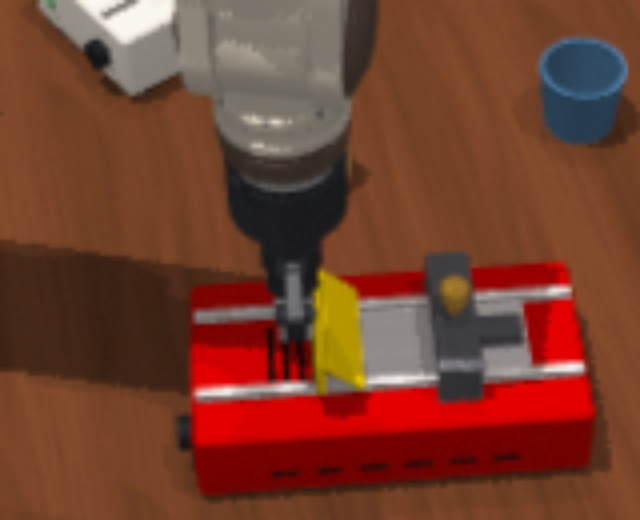

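The plate has moved about half-way and the push force is about 9 N, but there is also an 8 N upward force, because I commanded 2 mm down while in contact. I'll go up slightly, then continue to the end stop.

```bash
python3 -m handwheel '[[1,0.006,-0.001,0.002,0],[1,0.012,-0.002,0.002,0],[1,0.018,-0.003,0.002,0],[1,0.024,-0.004,0.002,0]]'
python3 -m handwheel '[[1,0.003,-0.0005,0,0],[1,0.006,-0.001,0,0]]'
```

```text
time: 4.3
ee_pos: [0.5393, -0.2274, 0.0933]
tcp_rot: [-179.9, 0.0, 80.5]
wrist_force: [-8.6, 2.2, -1.1]
opening: 0.0001
time: 4.5
ee_pos: [0.5447, -0.2283, 0.0931]
tcp_rot: [-179.7, 0.0, 80.5]
wrist_force: [-9.1, 0.7, 3.6]
opening: 0.0001
```

```bash
python3 -m handwheel '[[1,0.002,-0.0003,0.001,0],[1,0.004,-0.0007,0.001,0]]'
python3 -m handwheel '[[1,0.002,-0.0003,0.001,0],[1,0.003,-0.0005,0.001,0]]'
```

```text
time: 4.7
ee_pos: [0.5475, -0.2287, 0.0932]
tcp_rot: [-179.5, 0.0, 80.5]
wrist_force: [-8.7, 0.5, -1.0]
opening: -0.0003
time: 4.9
ee_pos: [0.5493, -0.229, 0.0933]
tcp_rot: [-179.3, 0.0, 80.5]
wrist_force: [-9.7, 0.8, -0.6]
opening: -0.0001
```

```bash
python3 - <<'E'
from workcell import get_obs, viewer
import cv2, numpy as np
print(get_obs()["wrist_force"].round(1))
for n in ("scene","side"):
    c=viewer.camera(n); np.save(n+"5.npy",c,allow_pickle=True); im=cv2.resize(c["color"][150:280,150:310],None,fx=4,fy=4)
    cv2.imwrite(f"pics/{n}5.png",im)
E
```

```text
[-9.7  0.8 -0.6]
```

View pics/side5.png

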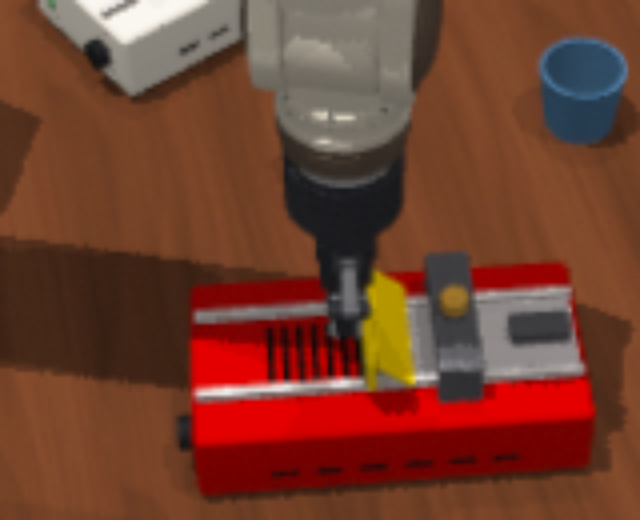

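View pics/scene5.png

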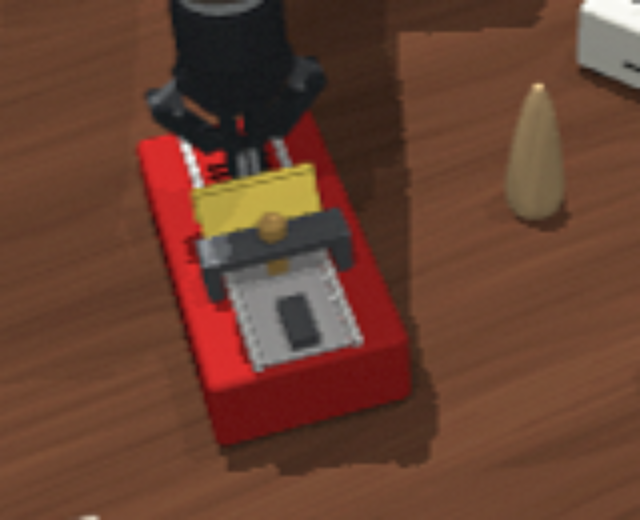

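The force is still spring-only, so the end stop isn't reached yet. Continuing in small steps until the force jumps.

```bash
python3 -m handwheel '[[1,0.002,-0.0003,0,0],[1,0.004,-0.0007,0,0]]'
python3 -m handwheel '[[1,0.002,-0.0003,0,0],[1,0.003,-0.0005,0,0]]'
```

```text
time: 5.2
ee_pos: [0.5523, -0.2295, 0.0932]
tcp_rot: [-179.1, 0.0, 80.5]
wrist_force: [-22.1, 3.5, 9.6]
opening: 0.0002
time: 5.4
ee_pos: [0.5522, -0.2295, 0.0932]
tcp_rot: [-178.6, 0.0, 80.5]
wrist_force: [-25.7, 4.3, 12.6]
opening: 0.0001
```

The TCP stopped advancing at 0.552 and the force jumped from 9 to 26 N, with the finger front at box x ≈ -14 mm (expected -15). That is the end stop. Now I back off along -x.

```bash
python3 - <<'E'
from workcell import viewer
import numpy as np,cv2
for n in ("scene","side"):
    c=viewer.camera(n); np.save(n+"6.npy",c,allow_pickle=True); cv2.imwrite(f"pics/{n}6.png",cv2.resize(c["color"][150:280,150:310],None,fx=4,fy=4))
E
python3 -m handwheel '[[1,-0.012,0.002,0,0],[1,-0.024,0.004,0,0],[1,-0.036,0.006,0,0],[1,-0.048,0.008,0,0],[1,-0.06,0.01,0,0]]'
python3 -m handwheel '[[1,-0.01,0.0016,0,0],[1,-0.025,0.004,0,0],[1,-0.025,0.004,0.02,0],[1,-0.025,0.004,0.06,0],[1,-0.025,0.004,0.1,0]]'
python3 - <<'E'
from workcell import viewer
import numpy as np,cv2
for n in ("scene","side"):
    c=viewer.camera(n); np.save(n+"7.npy",c,allow_pickle=True); cv2.imwrite(f"pics/{n}7.png",cv2.resize(c["color"][150:280,150:310],None,fx=4,fy=4))
E
```

```text
time: 6.0
ee_pos: [0.4923, -0.2195, 0.0933]
tcp_rot: [-178.7, 0.0, 80.5]
wrist_force: [0.6, 0.8, 0.6]
opening: 0.0001
time: 6.5
ee_pos: [0.4668, -0.2153, 0.1942]
tcp_rot: [-178.6, -0.0, 80.5]
wrist_force: [0.9, -0.4, 0.5]
opening: -0.0003
```

View pics/side7.png

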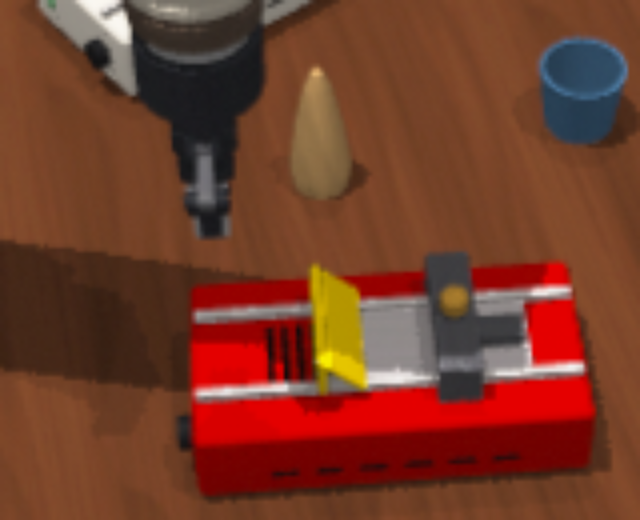

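View pics/scene7.png

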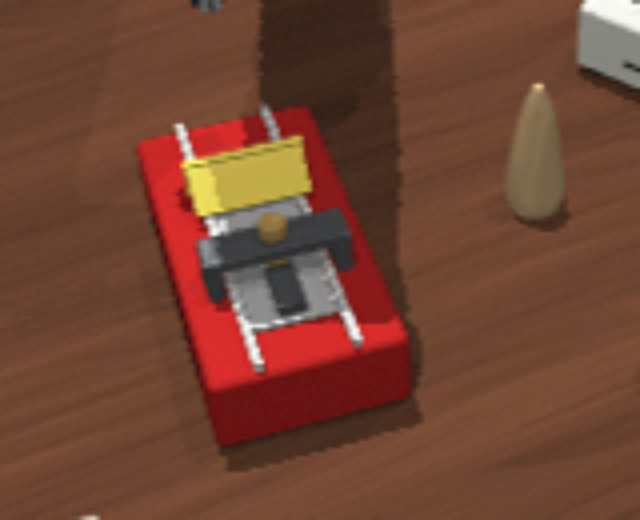

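The slide is resting about half-way (side plate top at (314,265)), with the rib held against the pin and the knob lowered. I'll wait a second while rising, then check the numbers and the bystanders.

```bash
python3 -m handwheel '[[1,-0.01,0.002,0.02,0],[1,-0.02,0.004,0.04,0],[1,-0.02,0.004,0.04,0],[1,-0.02,0.004,0.04,0],[1,-0.02,0.004,0.04,0]]'
python3 -m handwheel '[[1,0,0,0,0],[1,0,0,0,0],[1,0,0,0,0],[1,0,0,0,0],[1,0,0,0,0]]'
python3 - <<'E'
from workcell import viewer,get_obs
from h import *
S0=np.load("S.npy",allow_pickle=True).item();D0=np.load("D.npy",allow_pickle=True).item()
S=viewer.camera("scene");D=viewer.camera("side")
def cen(c,x0,y0,x1,y1,lo,hi):
    h=cv2.cvtColor(c["color"],cv2.COLOR_BGR2HSV)[y0:y1,x0:x1]; m=cv2.moments(cv2.inRange(h,lo,hi),True); return (m["m10"]/m["m00"]+x0,m["m01"]/m["m00"]+y0)
Y=((24,120,90),(34,255,255)); B=((14,100,60),(23,255,255))
S6=np.load("scene6.npy",allow_pickle=True).item();D6=np.load("side6.npy",allow_pickle=True).item();S7=np.load("scene7.npy",allow_pickle=True).item();D7=np.load("side7.npy",allow_pickle=True).item()
u=np.array([np.cos(np.radians(9.45)),-np.sin(np.radians(9.45)),0]); p0=None
for n,s,d in [("start",S0,D0),("half",S7,D7),("now",S,D)]:
    P,e=tri(s,cen(s,180,165,260,265,*Y),d,cen(d,195,205,300,275,*Y)); p0=P if p0 is None else p0
    print(n,"plate",P.round(4),"gap",round(e,4),"travel",((P-p0)@u).round(4))
    a=cen(s,200,195,235,225,*B);b=cen(d,255,210,275,235,*B)
    K,e=tri(s,a,d,b); print("  knob",np.round(a,1),np.round(b,1),K.round(4),round(e,4))
print(get_obs()["wrist_force"].round(1),get_obs()["ee_pos"].round(3),get_obs()["time"])
cv2.imwrite("pics/scene8.png",S["color"]);cv2.imwrite("pics/side8.png",D["color"])
E
```

```text
time: 7.1
ee_pos: [0.449, -0.2122, 0.2378]
tcp_rot: [-179.1, 0.1, 80.5]
wrist_force: [-0.3, 0.7, -0.2]
opening: 0.0002
time: 7.6
ee_pos: [0.449, -0.2122, 0.2378]
tcp_rot: [-179.1, 0.1, 80.5]
wrist_force: [0.2, 0.2, -0.0]
opening: 0.0001
start plate [ 0.5088 -0.2236  0.0944] gap 0.0003 travel 0.0
  knob [217.6 206.4] [263.2 222.9] [ 0.6226 -0.2405  0.1186] 0.0047
half plate [ 0.542  -0.2292  0.0935] gap 0.0013 travel 0.0336
  knob [218.1 207.3] [263.1 224.7] [ 0.622  -0.24    0.1127] 0.0018
now plate [ 0.5418 -0.2295  0.0935] gap 0.0015 travel 0.0335
  knob [218.2 207.1] [263.1 224.7] [ 0.6219 -0.2397  0.1129] 0.0012
[ 0.7 -0.3  0.6] [ 0.449 -0.212  0.238] 7.7
```

View pics/scene8.png

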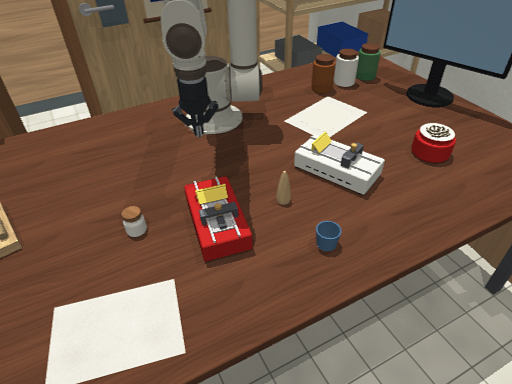

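View pics/side8.png

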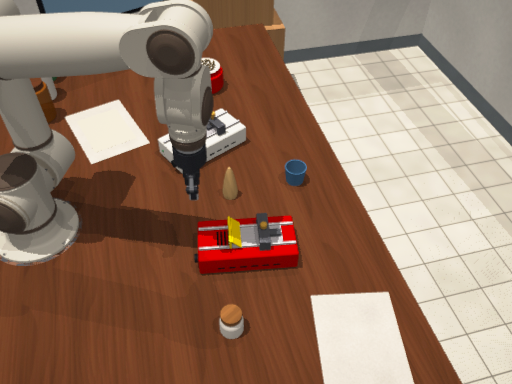

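The plate has held at about 34 mm of travel for a second and the wrist force is about 0. The cone (284,188), jar (134,222), cup (328,236) and white box are at the same pixels as at the start.

```bash
python3 -c "
from workcell import job_done; print(job_done())"
```

```text
the job is handed in; nothing more can be done
None
```

The red box's vent is latched half-way and the job is handed in, about 7.7 s into the 32 s allowed. I pushed the yellow plate with shut fingers until the slide hit its end stop, backed off along the rails so it sprang back, and raised the arm clear.

- **End stop:** the tool stopped advancing and the push force jumped from 9 N to 26 N. The finger front was then at about x = -14 mm in the box's frame, where -15 mm was expected.
- **Latch:** two-view measurement puts the slide at 33.5 mm of travel (nominal 35), unchanged over about 1 s, and the rib rests against the pin.
- **Stop pin:** the knob is visibly lower. Its measured drop was only about 6 mm, against 10 mm expected, because the colour blob also caught the brass stem. I take the slide staying half-way as the better proof.
- **Arm clear:** the tool ended at z ≈ 0.24 m with the wrist force near zero.
- **Bystanders:** the white slide, cone, jar and cup look unchanged in the last pictures, compared by eye only.

While pushing, I briefly commanded the tool 2 mm too low and it felt an 8 N upward force, which I eased straight away. The highest force I read was about 29 N, at the end stop.

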